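# Lock the spindle of the shoe finishing machine

## Robot

A 6-joint arm with a two-finger parallel gripper is mounted at the origin on the work surface. World frame = base frame: x ahead of the robot, y to its left, z up, the work surface at z = 0. Lengths are in mm, angles in rad, forces in N, time in s.
With the tool pointing down it reaches from about 350 to 775 mm from the base axis. Payload 7.3 kg.
Tool frame: the origin (TCP) lies between the finger pads; the fingertips stand 17 mm ahead of it and the grasp point (between the pads) lies 2 mm behind it; z points along the fingers, y is the direction in which the jaws open and shut (so a half turn about z gives the same grasp; the last joint's range is limited). The gripper opens to 92 mm and grips with 3 to 60 N. Pads are 19 mm wide; open, the fingers measure 130 mm over their backs; the gripper's body (75 mm by 190 mm) begins 47 mm behind the grasp point.
Start: joints at [1.014, 0.342, 1.524, -0, 1.275, -0.146], TCP at [209.644, 481.348, 208.041] pointing down, gripper open.
Joint ranges: [-2.53, 2.53], [-0.77, 2.02], [0.04, 2.7], [-1, 4.14], [0.28, 2.66], [-3.11, 3.11]. Speed limits (rad/s): [2.57, 2.57, 3.14, 3.14, 3.14, 3.14].

## Interface

Orientations are given as [roll, pitch, yaw] about the fixed x, y, z axes, in that order (R = Rz(yaw) Ry(pitch) Rx(roll)).
In Python, from plant import get_obs, capture, get_calibration, close_job gives the robot as it stands.
- The arm moves only by the tool carry_out, never from a script. Its argument "moves" is one flat list of numbers, 7 for each row, row after row: the shift along the tool's x, y, z normalised to -1 to 1, where 1 is 40 cm, then the turn, a rotation vector about the tool's x, y, z normalised to -1 to 1, where 1 is 30 degrees, then the opening, from 0 (shut) to 1 (fully open). A call has exactly 8 rows; each row is the pose to reach, as a shift and turn from the pose measured when the call began, along the tool's axes at that moment; what a row does not reach only later rows make up. A row lasts 1/10 s, in which the tool goes at most 50 mm and 8.59 degrees, less where a joint would pass 70% of its speed; a pose out of reach is approached as far as the arm can. A call with a number of a shift or a turn outside -1 to 1 is refused whole. A call with a gripper value outside its range is refused whole. The fingers move at their own pace and stop on an object; the grip force is fixed at half the most. Time passes only in rows, so rows that repeat a pose let the fingers close, or fill a call up. It gives the time, the measured TCP pose, the force and the opening at its end, in the units of the state.
- get_obs(): the state, without advancing time (a new reading comes with each control period).
- capture(name): name is "scene" or "top" or "wrist"; returns the picture (480x640x3 uint8, red, green, blue); there is no depth.
- get_calibration(name): a dict with "vfov" (degrees; the focal length in pixels is half the picture's height over the tangent of half this angle, whatever the lens; pixels are square), "cx", "cy" (the principal point, pixels), "cam_to_world" (4x4, takes a point from camera to world coordinates). Camera axes: x right, y up, looking along -z (the intrinsics and any distortion apply to the point x, -y, -z); pixel columns grow to the right and rows downward; lengths in mm; the calibration is good to about 2 mm. A picture is of the moment at which its call begins: read the wrist's pose just before it. get_calibration takes no time and is no camera call; for the wrist camera it gives the pose at the moment of the call.
- close_job(): hands the job in, once; it reports no verdict.
The state is a dict: "time": time; "joint_positions": joint angles; "dq": joint speeds; "tau": joint torques, N m; "tool_pos": TCP position; "tcp_rot": TCP orientation; "contact_force": force on the tool from outside, world axes, zero at the start; "moment": the same for the moment, N m; "grip_width": finger opening in mm.
Only numpy, scipy, OpenCV 4.12 (cv2) and the standard library are available. Lean on these libraries where they do the work, as an engineer would, in place of code of your own. Each camera call takes 0.05 s, during which the arm holds its last target.

## Task

Lock the bare machine spindle so that a new sanding drum can be fitted: push the upright lug round until the slot in the steel disc faces the lock bar, then push the bar along its guide until it is fully home in the slot. Only push with the fingers: do not lift the bar out of its guide, leave the drum, the tin and the brush where they are, and finish clear of everything.

Things in the scene. Friction and masses are not known exactly. Their poses are not given: they have to be found in the camera images.
- head: Fixed green-grey iron spindle head, moved and turned each time: round base 184 mm across, 45 mm high, with an arm (60 mm wide, 51 mm high, to 195 mm from the axis) on its -y side. Origin on the spindle axis at bench height, z up. On the arm an open guide along y, centred on x = 0: floor 51 mm up, 17 mm wide between two rails with tops 61 mm up, 80 to 175 mm from the axis.
- disc (a joint): Angle (rad) of the flat steel disc on the spindle, + anticlockwise from above, no stops. At 0 the slot points away from the bar (head's +y), the lug to the bar; at +3.14 or -3.14 the slot faces the bar. Disc 150 mm across, from 50 to 64 mm above the bench; stiff (0.1 N m, 2 N at the lug), stays where left. In its middle a bare spindle 18 mm thick on a 36 mm nut, up to 102 mm above the bench.
- slot (a point): Middle of the mouth of the disc's only slot, on the rim 75 mm from the axis, 57 mm above the bench, turning with the disc. The slot is radial, goes right through the disc's thickness, is 20 mm wide (mouth flared to 27 mm) and ends 48 mm from the axis.
- lug (a point): Centre of the top of the lug, an upright dark steel peg on the disc, 20 mm in diameter, 40 mm tall, from 64 to 104 mm above the bench, 60 mm from the axis and exactly opposite the slot, turning with the disc.
- gate (a point): Fixed point on the head's rim in line with the bar, 75 mm from the axis, 57 mm above the bench: the slot's mouth is here when the slot faces the bar.
- bar: Loose steel lock bar in the open guide, about 0.23 kg, sliding with light friction: 110 mm long (y), 14 wide (x), 12 high. Origin mid underside (51 mm above the bench), z up, y towards the disc. The nose, at +55 mm, tapers to 8 mm wide over its last 8 mm. At the rear a dark upright thumb plate, 34 mm wide (x), 8 thick (y = -52 to -44 mm), stands from 63 to 101 mm above the bench.
- nose (a point): Centre of the bar's front end. At the start it is 82 to 97 mm from the spindle axis; with the bar home against the slot's end it is 48 mm from the axis.
- plate (a point): Middle of the rear face of the thumb plate, the face that looks away from the disc, 82 mm above the bench; push it here, towards the disc.
- drum: Loose new sanding drum, a brown upright cylinder 66 mm in diameter and 55 mm tall, on the bench. Origin at the centre of its underside. Leave alone.
- tin: Loose round flat tin of polish, 76 mm in diameter, 29 mm high, on the bench. Origin at the centre of its underside. Leave alone.
- brush: Loose wooden shoe brush lying bristles down, 50 x 130 x 47 mm, on the bench. Origin at the centre of its underside. Leave alone.
There are look-alikes about, which are no part of the job. There is more than one size of the bar; the one meant has the size given above.

How it is judged (in metres and radians):
On the way, in this order (a step that is already met when the one before it is completed fails the run):
1. the disc is turned until its slot faces the bar (mouth within 9 mm of the gate point) (horizontal distance between slot and gate below 0.009 m), for 0.05 s.
2. the bar is pushed home (nose within 54 mm of the spindle axis) (y of nose in the frame of head above -0.054 m and horizontal distance between slot and gate below 0.009 m), for 0.1 s.
At the end, for the whole second after the job is handed in: The bar lies flat in its guide at rest with its nose within 54 mm of the spindle axis (6 mm of fully home), inside the slot, whose mouth is within 9 mm of the gate point, and the disc is still (all of step 2 and y of nose in the frame of head below -0.04 m and x of nose in the frame of head between -0.006 and 0.006 m and z of bar in the frame of head below 0.055 m and angle between bar's own z axis and vertical below 0.1 rad and linear speed of bar below 0.01 m/s and velocity of joint disc between -0.05 and 0.05 rad/s); the robot touches nothing.
It fails at once if the bar is lifted out of its guide (raised more than 12 mm) (height (world z) of bar above 0.063 m).
It fails at once if the sanding drum is moved more than 30 mm (distance of drum from where it was at the start of the episode above 0.03 m).
It fails at once if the tin is moved more than 30 mm (distance of tin from where it was at the start of the episode above 0.03 m).
It fails at once if the brush is moved more than 30 mm (distance of brush from where it was at the start of the episode above 0.03 m).
It also fails if it takes over 48 s, if anything falls off the work surface, if the arm or the gripper's body presses on something with over 40 N, if the wrist force passes 120 N, or if a joint passes its speed limit or range.

## Working session

There is one attempt and no reset: what is moved stays moved. The work goes in short steps, Python scripts to look and compute and a tool call to move; the robot and the scene stay as the last step left them, time stands still between calls to the robot, and variables do not carry over. Pictures are saved under pics/ and viewed, and the job is handed in when it is done.

Besides the shell and the picture viewer there is one more tool, called after "Call:" in YAML: its name, and indented under it one key for each argument. carry_out: Moves the arm, as the interface text tells. Scaled input: -1 to 1 covers 40 cm each way for a shift and 30 degrees each way for a turn. Its arguments: {"type":"object","properties":{"moves":{"type":"array","items":{"type":"number"}}},"required":["moves"]}

```bash
mkdir -p pics; ls; python3 - <<'E'
from plant import *
import cv2,numpy as np
o=get_obs();print(o)
for n in ["scene","top","wrist"]:
    im=capture(n);cv2.imwrite(f"pics/{n}0.png",im[:,:,::-1]);c=get_calibration(n);print(n,{k:(np.round(v,4).tolist() if not isinstance(v,(str,)) else v) for k,v in c.items()})
E
```

```text
pics
{'time': 0.0, 'joint_positions': array([ 1.01397058e+00,  3.42691495e-01,  1.52500763e+00, -3.69495104e-05,
        1.27541549e+00, -1.46022860e-01]), 'dq': array([-0.00182642, -0.0017355 ,  0.00029914, -0.00053204, -0.00120939,
        0.00051975]), 'tau': array([-6.49117883e-04, -4.31246638e+01, -2.44216383e+01,  7.16448203e-02,
        5.60732873e-02, -1.50401779e-04]), 'tool_pos': array([209.423828  , 480.94332421, 207.3644781 ]), 'tcp_rot': array([-3.14008175e+00, -1.86494954e-04,  2.73080041e+00]), 'contact_force': array([-0.47398644, -0.95346544, -0.69034556]), 'moment': array([ 0.02529049, -0.00173067, -0.01523238]), 'grip_width': 91.78475548675164}
scene {'vfov': 46.6369, 'cx': 318.8685, 'cy': 239.9574, 'cam_to_world': [[0.5694, -0.4893, 0.6606, 1238.2048], [0.8218, 0.3162, -0.4741, -506.6118], [0.0231, 0.8128, 0.5821, 717.2283], [0.0, 0.0, 0.0, 1.0]]}
top {'vfov': 54.7993, 'cx': 323.7938, 'cy': 242.9895, 'cam_to_world': [[0.0002, 0.9825, -0.1863, 285.16], [-1.0, -0.0007, -0.005, -1.8584], [-0.0051, 0.1863, 0.9825, 1121.8577], [0.0, 0.0, 0.0, 1.0]]}
wrist {'vfov': 62.6494, 'cx': 318.6195, 'cy': 235.5885, 'cam_to_world': [[0.3993, -0.8853, -0.2385, 145.1624], [0.9168, 0.3852, 0.1051, 509.514], [-0.0012, -0.2606, 0.9654, 383.5839], [0.0, 0.0, 0.0, 1.0]]}
```

View pics/scene0.png

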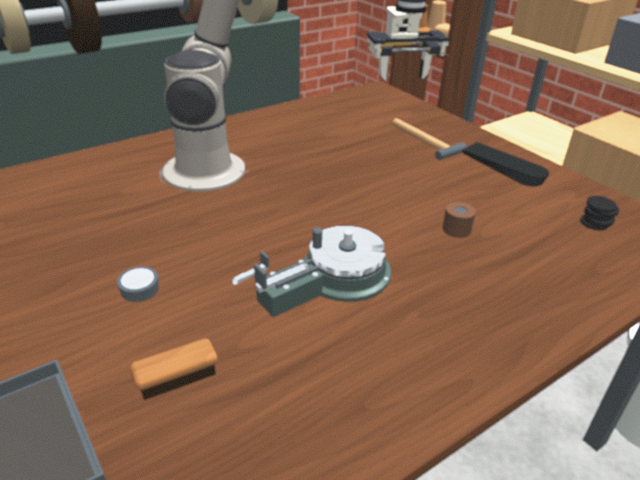

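View pics/top0.png

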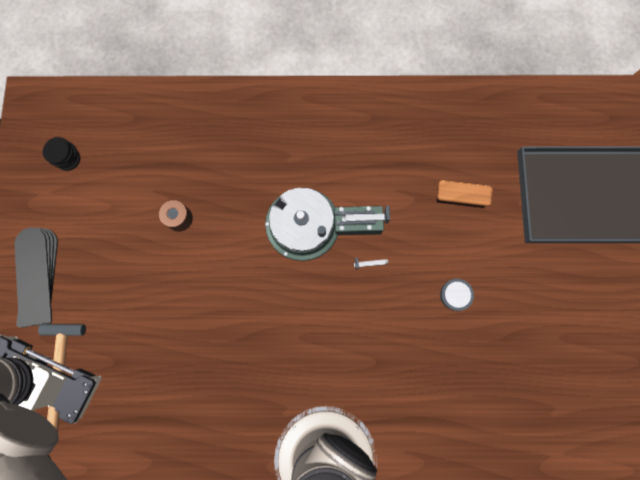

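View pics/wrist0.png

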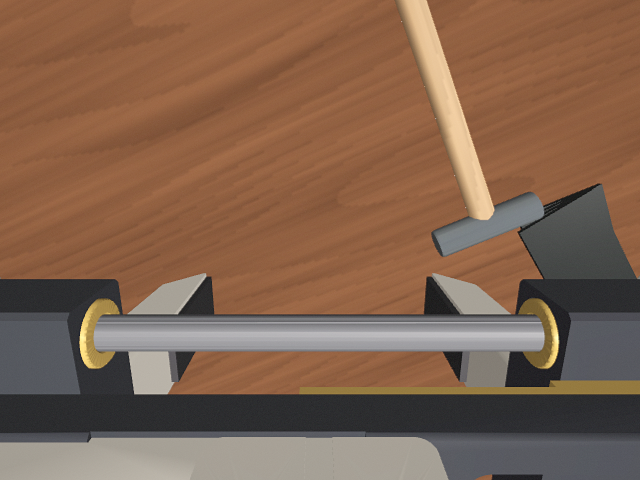

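```bash
cat > h.py <<'E'
import numpy as np,cv2
from plant import *
def ray(n,uv,z,c=None):
    c=c or get_calibration(n); f=240/np.tan(np.radians(c['vfov'])/2)
    M=np.array(c['cam_to_world']); d=M[:3,:3]@np.array([(uv[0]-c['cx'])/f,-(uv[1]-c['cy'])/f,-1]); o=M[:3,3]
    return o+d*(z-o[2])/d[2]
def proj(n,p,c=None):
    c=c or get_calibration(n); f=240/np.tan(np.radians(c['vfov'])/2)
    M=np.array(c['cam_to_world']); q=M[:3,:3].T@(np.array(p)-M[:3,3]); return np.array([c['cx']+f*q[0]/-q[2],c['cy']-f*q[1]/-q[2]])
E
python3 - <<'E'
import cv2
t=cv2.imread('pics/top0.png');s=cv2.imread('pics/scene0.png')
a=cv2.resize(t[175:275,250:405],None,fx=5,fy=5,interpolation=cv2.INTER_CUBIC);cv2.imwrite('pics/tc.png',a)
a=cv2.resize(s[220:320,225:400],None,fx=4.5,fy=4.5,interpolation=cv2.INTER_CUBIC);cv2.imwrite('pics/sc.png',a)
E
```

```text
(no output)
```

View pics/tc.png

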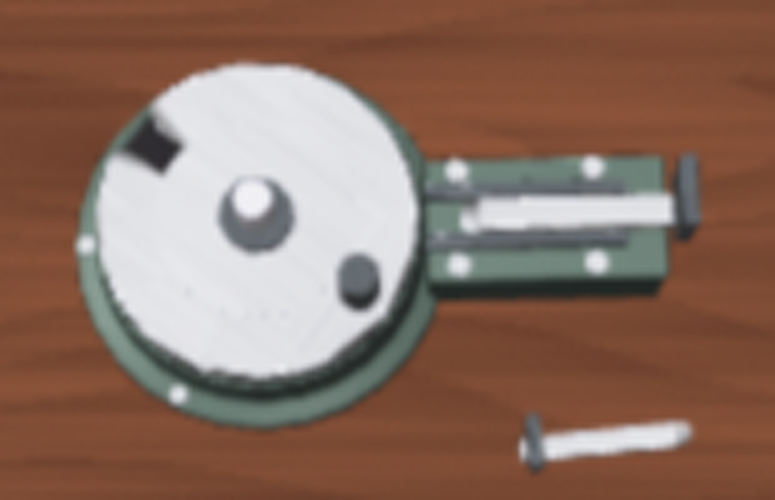

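View pics/sc.png

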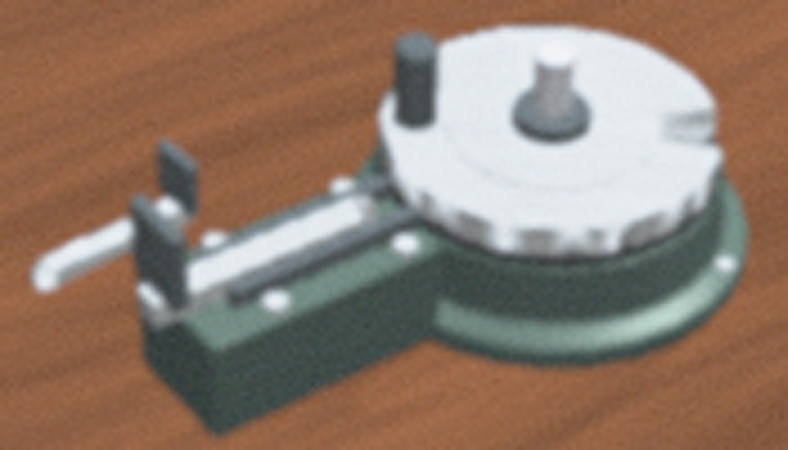

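```bash
python3 - <<'E'
from h import *
from scipy.optimize import least_squares
t=cv2.imread('pics/top0.png')
hsv=cv2.cvtColor(t,cv2.COLOR_BGR2HSV)
m=((hsv[:,:,2]>165)&(hsv[:,:,1]<60)).astype(np.uint8)
m[:, :262]=0;m[:,345:]=0
n,l,st,ce=cv2.connectedComponentsWithStats(m)
i=1+np.argmax(st[1:,4]);print(st[i])
cs,_=cv2.findContours((l==i).astype(np.uint8),cv2.RETR_EXTERNAL,cv2.CHAIN_APPROX_NONE)
c=max(cs,key=cv2.contourArea)
P=np.array([ray('top',p[0]+0.0,64)[:2] for p in c])
f=lambda x:np.hypot(*(P-x[:2]).T)-x[2]
s=least_squares(f,[P[:,0].mean(),P[:,1].mean(),75],loss='soft_l1',f_scale=1)
print('disc',s.x,np.abs(s.fun).mean())
x=s.x
# arm green, bar
tc=lambda u,v:(250+(u+.5)/5-.5,175+(v+.5)/5-.5)
R=lambda u,v,z:ray('top',tc(u,v),z)[:2].round(1)
print('spindle top',R(251,199,102))
print('lug top',R(358,270,104),'slot mouth',R(137,130,64),'slot end',R(168,157,64))
print('bar nose top',R(480,213,63),'bar rear front of plate',R(672,209,63))
print('plate top ends',R(688,160,101),R(684,228,101))
print('arm far corners top', R(662,157,51),R(666,277,51),'near',R(426,162,51),R(434,281,51))
print('lookalike',R(522,445,12),R(690,432,12))
for q in ['axis']:
    print(proj('scene',[x[0],x[1],102]),proj('scene',[x[0],x[1],64]))
E
```

```text
[ 262    0   83   76 6308]
disc [1019.15399143   56.54260641  117.51814671] 11.309680372722724
spindle top [544.6  57.8]
lug top [511.1   9.2] slot mouth [587.9 114.4] slot end [574.7  99.5]
bar nose top [547.6 -47.7] bar rear front of plate [ 549.4 -138. ]
plate top ends [ 562.9 -141. ] [ 531.1 -138.3]
arm far corners top [ 578.  -135.4] [ 519.3 -135.9] near [575.7 -22.7] [517.5 -26.2]
lookalike [444.8 -69.2] [ 451.1 -150.6]
[553.09523608 395.31486133] [545.93528247 412.68961973]
```

```bash
python3 - <<'E'
from h import *
from scipy.optimize import least_squares
t=cv2.imread('pics/top0.png')
hsv=cv2.cvtColor(t,cv2.COLOR_BGR2HSV)
m=((hsv[:,:,2]>150)&(hsv[:,:,1]<60)).astype(np.uint8)
k=np.zeros_like(m);k[180:256,265:336]=1;m&=k
n,l,st,ce=cv2.connectedComponentsWithStats(m)
i=1+np.argmax(st[1:,4]);print(st[i])
cs,_=cv2.findContours((l==i).astype(np.uint8),cv2.RETR_EXTERNAL,cv2.CHAIN_APPROX_NONE)
h=cv2.convexHull(max(cs,key=cv2.contourArea))
P=np.array([ray('top',p[0],64)[:2] for p in h])
f=lambda x:np.hypot(*(P-x[:2]).T)-x[2]
s=least_squares(f,[545,57,75],loss='soft_l1',f_scale=1)
print('disc',s.x,np.abs(s.fun).mean())
x=s.x[:2]
# same in scene
print(proj('scene',[*x,102]),proj('scene',[*x,64]))
s2=cv2.imread('pics/scene0.png');hsv=cv2.cvtColor(s2,cv2.COLOR_BGR2HSV)
sc=lambda u,v:(225+(u+.5)/4.5-.5,220+(v+.5)/4.5-.5)
R=lambda u,v,z:ray('scene',sc(u,v),z)[:2].round(1)
print('scene: spindle top',R(554,52,102),'lug top',R(416,46,104),'plate top ends',R(137,200,101),R(184,243,101),'slot mouth ', R(718,135,64))
print('bar nose',R(365,210,63),'arm far corners',R(144,290,51),R(219,347,51))
E
```

```text
[ 265  188   69   63 2925]
disc [544.82665544  59.20528203  76.37080021] 1.7332092844773617
[347.60776156 230.64220911] [346.59135885 246.36905536]
scene: spindle top [546.4  58.3] lug top [512.7   9. ] plate top ends [ 537.8 -142.6] [ 571.3 -140.7] slot mouth  [594.  115.2]
bar nose [552.6 -43.4] arm far corners [ 534.6 -140. ] [ 581.5 -132.4]
```

```bash
cat >> h.py <<'E'
from scipy.spatial.transform import Rotation as Ro
def moves(targets,grip=0):
    """targets: (x,y,z,yawdeg) world, tool down -> rows"""
    o=get_obs();R0=Ro.from_euler('xyz',o['tcp_rot']);p0=o['tool_pos']
    for x,y,z,yw in targets:
        R=Ro.from_euler('xyz',[np.pi,0,np.radians(yw)])
        s=R0.inv().apply(np.array([x,y,z])-p0)/400
        r=np.degrees((R0.inv()*R).as_rotvec())/30
        print(', '.join('%.3f'%v for v in [*s,*r,grip]))
E
python3 - <<'E'
from h import *
moves([(370,240,200,150),(540,-12,180,146)])
tc=lambda u,v:(250+(u+.5)/5-.5,175+(v+.5)/5-.5)
R=lambda u,v,z:ray('top',tc(u,v),z)[:2].round(1)
print('plate rear top edge',R(698,155,101),R(694,235,101),'nose',R(462,215,60))
E
```

```text
-0.609, -0.392, 0.019, -0.002, -0.000, 0.215, 0.000
-1.250, -0.800, 0.069, -0.002, -0.000, 0.349, 0.000
plate rear top edge [ 565.2 -145.6] [ 527.8 -142.8] nose [547.4 -39.3]
```

Call:
carry_out:
  moves: [-0.61,-0.39,0.02,0,0,0.2,0,-0.61,-0.39,0.02,0,0,0.2,0,-0.61,-0.39,0.02,0,0,0.2,0,-0.61,-0.39,0.02,0,0,0.2,0,-0.61,-0.39,0.02,0,0,0.2,0,-0.61,-0.39,0.02,0,0,0.2,0,-0.61,-0.39,0.02,0,0,0.2,0,-0.61,-0.39,0.02,0,0,0.2,0]

```text
time: 0.95
tool_pos: [371.1, 240.0, 199.5]
tcp_rot: [-3.14, -0.001, 2.623]
contact_force: [-0.2, 0.5, -0.3]
grip_width: 32.4
```

```bash
python3 - <<'E'
from h import *
print(get_obs()['tool_pos'],get_obs()['tcp_rot'],get_obs()['joint_positions'])
moves([(537,-10,150,146)])
E
```

```text
[371.05097795 239.98155173 199.46428217] [-3.14019338e+00 -7.41434865e-04  2.62337149e+00] [ 4.00530922e-01  1.98682565e-01  1.74887327e+00 -2.79191560e-04
  1.19559895e+00 -6.51942249e-01]
-0.670, -0.337, 0.124, -0.003, -0.001, 0.144, 0.000
```

Call:
carry_out:
  moves: [-0.67,-0.337,0.12,0,0,0.14,0,-0.67,-0.337,0.12,0,0,0.14,0,-0.67,-0.337,0.12,0,0,0.14,0,-0.67,-0.337,0.12,0,0,0.14,0,-0.67,-0.337,0.12,0,0,0.14,0,-0.67,-0.337,0.12,0,0,0.14,0,-0.67,-0.337,0.12,0,0,0.14,0,-0.67,-0.337,0.12,0,0,0.14,0]

```text
time: 1.75
tool_pos: [537.0, -9.3, 150.7]
tcp_rot: [-3.14, -0.002, 2.55]
contact_force: [-0.8, 1.4, -0.2]
grip_width: 0.3
```

```bash
python3 - <<'E'
from h import *
c=get_calibration('wrist');im=capture('wrist');cv2.imwrite('pics/w1.png',im[:,:,::-1])
s=capture('scene');cv2.imwrite('pics/s1.png',cv2.resize(s[150:330,200:440],None,fx=3,fy=3,interpolation=cv2.INTER_CUBIC)[:,:,::-1])
import json;json.dump({k:np.array(v).tolist() for k,v in c.items()},open('w1.json','w'))
o=get_obs();print(o['tool_pos'],o['tcp_rot'],o['grip_width'],o['joint_positions'],c.keys())
print('lug top exp',proj('wrist',[511.9,9.1,104],c),'spindle',proj('wrist',[545.2,58.4,102],c))
E
```

```text
[536.34704359  -7.93906651 151.42547456] [-3.14026748e+00 -1.75333606e-03  2.55193851e+00] 0.5148208684965558 [-1.57419138e-01  4.15599791e-01  1.57690418e+00 -5.13351799e-04
  1.15123593e+00 -1.13835286e+00] dict_keys(['vfov', 'cx', 'cy', 'cam_to_world'])
lug top exp [320.74067755 200.52933077] spindle [423.98572582 200.18173037]
```

View pics/w1.png

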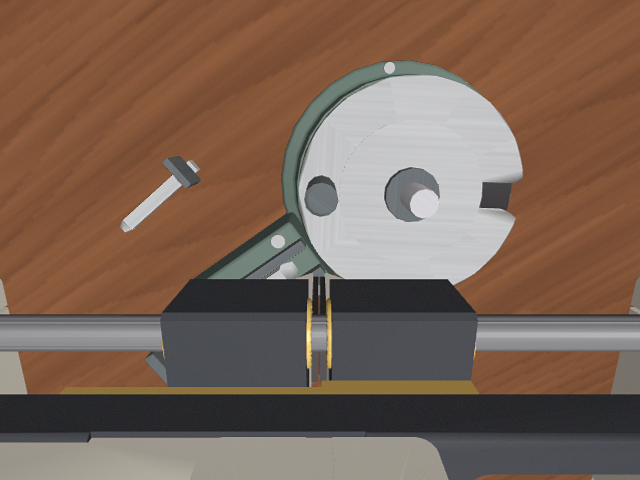

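View pics/s1.png

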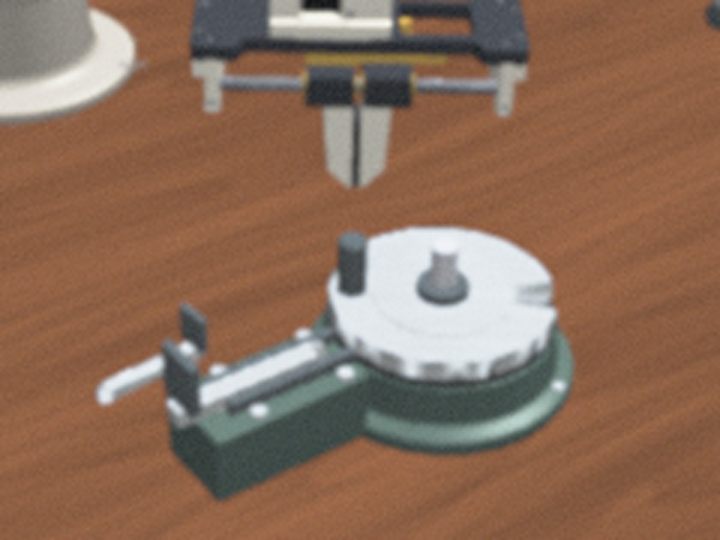

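```bash
cat >> h.py <<'E'
AX=np.array([545.2,58.4])
def pushpose(phi,d=19.5,z=87,off=0):
    a=np.radians(phi);u=np.array([np.cos(a),np.sin(a)]);t=np.array([-u[1],u[0]])
    p=AX+(60+off)*u+d*t
    return (p[0],p[1],z,(phi-90+180)%360-180)
E
python3 - <<'E'
from h import *
moves([pushpose(-124.4,32),pushpose(-124.4,20)])
E
```

```text
-0.005, -0.000, 0.161, -0.003, -0.003, 0.021, 0.000
0.025, -0.000, 0.161, -0.003, -0.003, 0.021, 0.000
```

Call:
carry_out:
  moves: [-0.005,0,0.08,0,0,0.02,0,-0.005,0,0.16,0,0,0.02,0,-0.005,0,0.16,0,0,0.02,0,-0.005,0,0.16,0,0,0.02,0,0.005,0,0.16,0,0,0.02,0,0.015,0,0.16,0,0,0.02,0,0.025,0,0.16,0,0,0.02,0,0.025,0,0.16,0,0,0.02,0]

```text
time: 2.65
tool_pos: [527.6, -2.0, 88.2]
tcp_rot: [-3.141, -0.001, 2.542]
contact_force: [0.3, 0.0, 1.5]
grip_width: 0.6
```

```bash
python3 - <<'E'
from h import *
o=get_obs();print(o['tool_pos'],o['tcp_rot'],o['contact_force'])
moves([pushpose(-124.4-3.6*i) for i in range(1,9)])
E
```

```text
[527.58325119  -2.02835936  88.15449484] [-3.14062871e+00 -1.12636750e-03  2.54173052e+00] [0.28849367 0.03749912 1.50153767]
0.010, -0.003, 0.003, -0.002, -0.002, 0.121, 0.000
0.019, -0.005, 0.003, -0.002, -0.002, 0.241, 0.000
0.029, -0.007, 0.003, -0.002, -0.002, 0.361, 0.000
0.039, -0.008, 0.003, -0.002, -0.002, 0.481, 0.000
0.049, -0.008, 0.003, -0.002, -0.002, 0.601, 0.000
0.059, -0.008, 0.003, -0.002, -0.002, 0.721, 0.000
0.069, -0.007, 0.003, -0.002, -0.002, 0.841, 0.000
0.079, -0.005, 0.003, -0.002, -0.002, 0.961, 0.000
```

Call:
carry_out:
  moves: [0.01,-0.003,0.003,0,0,0.12,0,0.019,-0.005,0.003,0,0,0.24,0,0.029,-0.007,0.003,0,0,0.36,0,0.039,-0.008,0.003,0,0,0.48,0,0.049,-0.008,0.003,0,0,0.6,0,0.059,-0.008,0.003,0,0,0.72,0,0.069,-0.007,0.003,0,0,0.84,0,0.079,-0.005,0.003,0,0,0.96,0]

```text
time: 3.45
tool_pos: [500.4, 14.1, 87.3]
tcp_rot: [-3.141, -0.0, 2.036]
contact_force: [0.2, 0.6, -0.0]
grip_width: 0.1
```

```bash
python3 - <<'E'
from h import *
o=get_obs();print(o['tool_pos'],o['tcp_rot'],o['contact_force'])
t=capture('top');cv2.imwrite('pics/t2.png',cv2.resize(t[165:285,240:400],None,fx=5,fy=5,interpolation=cv2.INTER_CUBIC)[:,:,::-1])
s=capture('scene');cv2.imwrite('pics/s2.png',cv2.resize(s[150:330,200:440],None,fx=3,fy=3,interpolation=cv2.INTER_CUBIC)[:,:,::-1])
moves([pushpose(-153.2-3.6*i) for i in range(1,9)])
E
```

```text
[500.40629251  14.09527735  87.27094979] [-3.14064605e+00 -2.19192922e-04  2.03615119e+00] [ 0.24122401  0.57908759 -0.0060029 ]
0.008, -0.003, 0.001, -0.003, -0.001, 0.120, 0.000
0.018, -0.005, 0.001, -0.003, -0.001, 0.240, 0.000
0.028, -0.006, 0.001, -0.003, -0.001, 0.360, 0.000
0.038, -0.007, 0.001, -0.003, -0.001, 0.480, 0.000
0.048, -0.008, 0.001, -0.003, -0.001, 0.600, 0.000
0.057, -0.007, 0.001, -0.003, -0.000, 0.720, 0.000
0.067, -0.006, 0.001, -0.003, -0.000, 0.840, 0.000
0.077, -0.005, 0.001, -0.003, -0.000, 0.960, 0.000
```

View pics/s2.png

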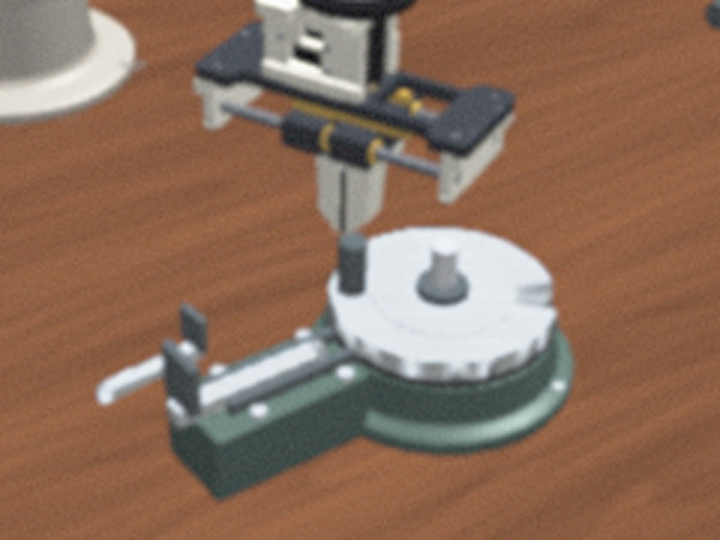

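View pics/t2.png

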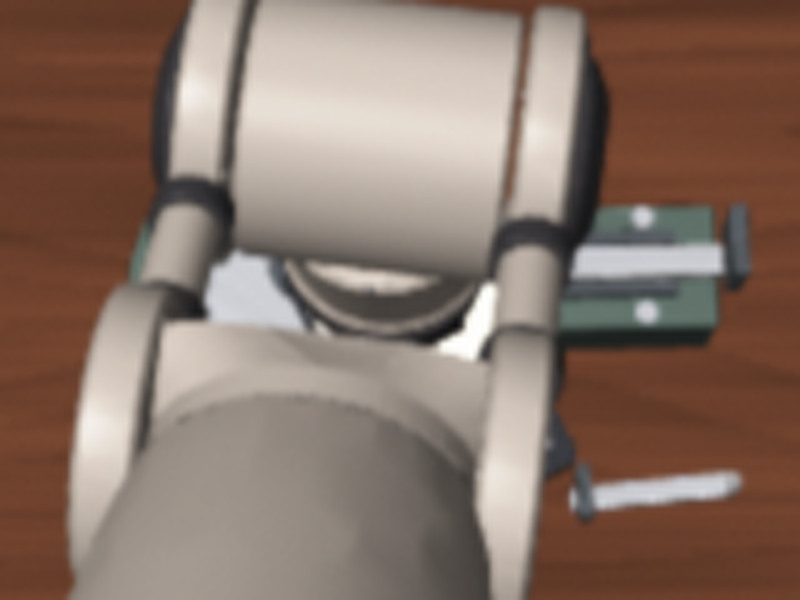

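```bash
python3 - <<'E'
from h import *
g=lambda p:((proj('scene',p)-[200,150])*3).round(0)
print('s1 tip pred',g([536.5,-8.5,134]),'s2 tip pred',g([500.4,14.1,70]), 'lug', g([511.9,9.1,104]),g([511.9,9.1,64]))
c=get_calibration('wrist');print(np.array(c['cam_to_world'])[:3,3])
im=capture('wrist');cv2.imwrite('pics/w2.png',im[:,:,::-1]);print(get_obs()['joint_positions'],get_obs()['tool_pos'])
print('lug top exp',proj('wrist',[511.9,9.1,104],c),'spindle',proj('wrist',[545.2,58.4,102],c))
E
```

```text
s1 tip pred [351. 227.] s2 tip pred [346. 270.] lug [351. 239.] [349. 289.]
[468.86049979  77.38652681 263.31289545]
[-1.24673726e-01  4.34221623e-01  1.75547273e+00 -4.83837951e-04
  9.52883824e-01 -5.94162610e-01] [500.48645736  14.14095073  87.24724887]
lug top exp [336.68520801 316.93408041] spindle [458.55577305 253.27087158]
```

View pics/w2.png

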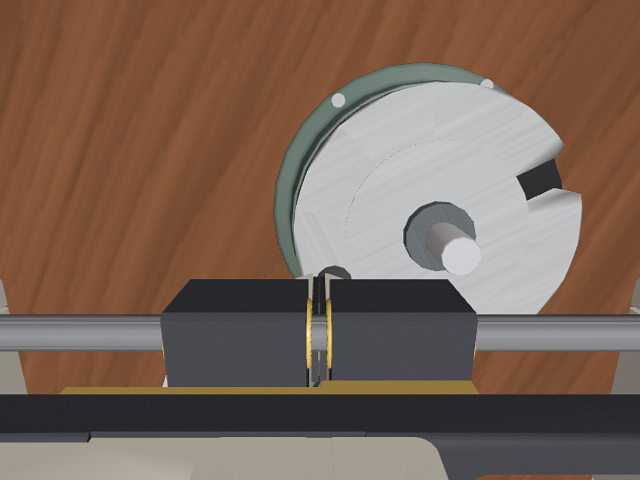

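```bash
python3 - <<'E'
from h import *
s=cv2.imread('pics/scene0.png');cv2.imwrite('pics/s0g.png',cv2.resize(s[0:110,340:480],None,fx=5,fy=5,interpolation=cv2.INTER_CUBIC))
ty=np.array([0.3993,0.9168,0])
for k in (46,65,-46,-65):
  for dz in (17,0,-20):
    p=np.array([209.4,480.9,207.4-dz])+ty*k; print(k,dz,((proj('scene',p)-[340,0])*5).round(0))
g=lambda p:((proj('scene',p)-[200,150])*3).round(0)
for z in (70,80,90,100,104): print(z,g([500.4,14.1,z]))
c=get_calibration('wrist')
print('wrist lug base',proj('wrist',[511.9,9.1,64],c))
for z in (70,87,104,120):print('tip',z,proj('wrist',[500.4,14.1,z],c))
E
```

```text
46 17 [387. 454.]
46 0 [391. 422.]
46 -20 [396. 385.]
65 17 [421. 452.]
65 0 [425. 421.]
65 -20 [431. 383.]
-46 17 [219. 463.]
-46 0 [222. 431.]
-46 -20 [225. 393.]
-65 17 [183. 464.]
-65 0 [186. 432.]
-65 -20 [189. 394.]
70 [346. 270.]
80 [346. 258.]
90 [346. 246.]
100 [347. 233.]
104 [347. 228.]
wrist lug base [333.25261077 282.45211283]
tip 70 [318.44763244 269.40512608]
tip 87 [318.35284286 281.62491879]
tip 104 [318.2399836  296.17416255]
tip 120 [318.11217314 312.65083944]
```

View pics/s0g.png

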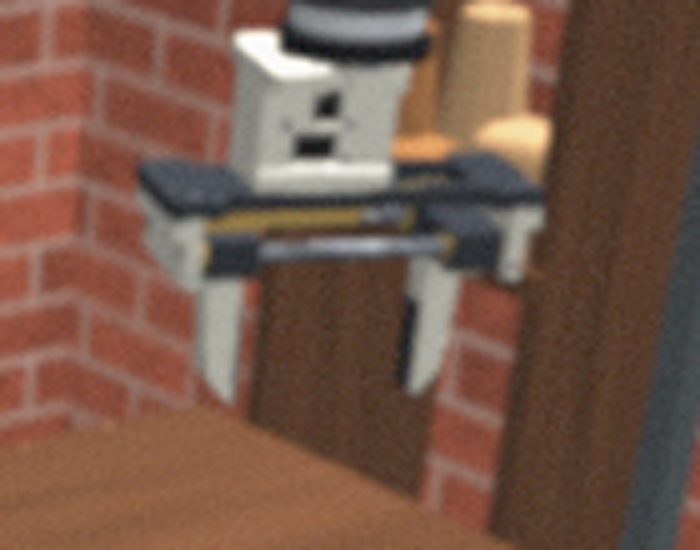

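```bash
python3 - <<'E'
from h import *
moves([(500,14,107,116.8),pushpose(-124.4,34,107),pushpose(-124.4,34,80)])
E
```

```text
0.000, -0.001, -0.049, -0.002, -0.000, 0.004, 0.000
-0.098, 0.059, -0.049, -0.002, -0.001, -0.956, 0.000
-0.099, 0.059, 0.018, -0.002, -0.001, -0.956, 0.000
```

Call:
carry_out:
  moves: [0,0,-0.05,0,0,0,0,-0.05,0.03,-0.05,0,0,-0.28,0,-0.098,0.059,-0.05,0,0,-0.56,0,-0.098,0.059,-0.05,0,0,-0.84,0,-0.098,0.059,-0.05,0,0,-0.956,0,-0.098,0.059,-0.05,0,0,-0.956,0,-0.098,0.059,-0.02,0,0,-0.956,0,-0.098,0.059,0.018,0,0,-0.956,0]

```text
time: 4.4
tool_pos: [539.7, -10.2, 79.7]
tcp_rot: [-3.141, 0.001, 2.54]
contact_force: [0.2, -0.3, 0.4]
grip_width: 0.3
```

```bash
python3 - <<'E'
from h import *
moves([pushpose(-124.4,34,57)])
E
```

```text
0.001, -0.001, 0.057, -0.000, 0.001, -0.002, 0.000
```

Call:
carry_out:
  moves: [0,0,0.01,0,0,0,0,0,0,0.02,0,0,0,0,0,0,0.03,0,0,0,0,0,0,0.04,0,0,0,0,0,0,0.045,0,0,0,0,0,0,0.05,0,0,0,0,0,0,0.055,0,0,0,0,0,0,0.055,0,0,0,0]

```text
time: 5.2
tool_pos: [539.6, -10.2, 57.6]
tcp_rot: [-3.141, 0.001, 2.54]
contact_force: [-1.3, 0.4, -0.2]
grip_width: 0.2
```

```bash
python3 - <<'E'
from h import *
o=get_obs();print(o['tool_pos'],o['contact_force'])
s=capture('scene');cv2.imwrite('pics/s3.png',cv2.resize(s[150:330,200:440],None,fx=3,fy=3,interpolation=cv2.INTER_CUBIC)[:,:,::-1])
g=lambda p:((proj('scene',p)-[200,150])*3).round(0)
for z in (65,70,75,80,85): print(z,g([*o['tool_pos'][:2],z]))
moves([pushpose(-124.4-2*i) for i in range(1,9)])
E
```

```text
[539.6001317  -10.20676843  57.5632071 ] [-1.27925194  0.41023488 -0.20455126]
65 [349. 318.]
70 [349. 312.]
75 [349. 306.]
80 [349. 300.]
85 [350. 293.]
0.042, -0.002, -0.073, -0.000, 0.001, 0.065, 0.000
0.047, -0.004, -0.073, -0.000, 0.001, 0.131, 0.000
0.053, -0.005, -0.073, -0.000, 0.001, 0.198, 0.000
0.058, -0.006, -0.073, -0.000, 0.001, 0.265, 0.000
0.063, -0.007, -0.073, -0.000, 0.001, 0.331, 0.000
0.069, -0.008, -0.073, -0.000, 0.001, 0.398, 0.000
0.074, -0.008, -0.073, -0.000, 0.001, 0.465, 0.000
0.080, -0.008, -0.073, -0.000, 0.001, 0.531, 0.000
```

View pics/s3.png

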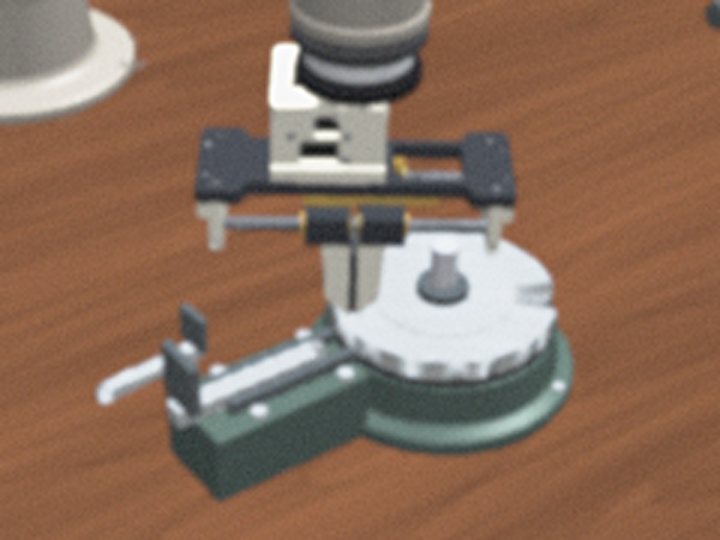

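```bash
python3 - <<'E'
from h import *
moves([pushpose(-124.4,27,55),pushpose(-124.4,21,55)]+[pushpose(-124.4-3.6*i,19.5,55) for i in range(1,7)])
E
```

```text
0.018, -0.001, 0.007, -0.000, 0.001, -0.002, 0.000
0.033, -0.001, 0.007, -0.000, 0.001, -0.002, 0.000
0.046, -0.003, 0.007, -0.000, 0.001, 0.118, 0.000
0.056, -0.006, 0.007, -0.000, 0.001, 0.238, 0.000
0.066, -0.007, 0.007, -0.000, 0.001, 0.358, 0.000
0.076, -0.008, 0.007, -0.000, 0.001, 0.478, 0.000
0.085, -0.008, 0.007, -0.000, 0.001, 0.598, 0.000
0.095, -0.008, 0.007, -0.000, 0.001, 0.718, 0.000
```

Call:
carry_out:
  moves: [0.018,-0.001,0.007,0,0,0,0,0.033,-0.001,0.007,0,0,0,0,0.046,-0.003,0.007,0,0,0.12,0,0.056,-0.006,0.007,0,0,0.24,0,0.066,-0.007,0.007,0,0,0.36,0,0.076,-0.008,0.007,0,0,0.48,0,0.085,-0.008,0.007,0,0,0.6,0,0.095,-0.008,0.007,0,0,0.72,0]

```text
time: 6.05
tool_pos: [506.8, 8.8, 55.1]
tcp_rot: [3.14, 0.002, 2.161]
contact_force: [2.9, -0.6, -0.7]
grip_width: 0.4
```

```bash
python3 - <<'E'
from h import *
o=get_obs();print(o['tool_pos'],o['contact_force'])
s=capture('scene');cv2.imwrite('pics/s4.png',cv2.resize(s[150:330,200:440],None,fx=3,fy=3,interpolation=cv2.INTER_CUBIC)[:,:,::-1])
moves([pushpose(-146-3.6*i,19.5,55) for i in range(1,9)])
E
```

```text
[506.82408642   8.8009836   55.12182401] [ 2.90331613 -0.58271755 -0.74126394]
0.008, -0.003, 0.000, 0.001, 0.002, 0.108, 0.000
0.017, -0.005, 0.000, 0.001, 0.002, 0.228, 0.000
0.027, -0.007, 0.000, 0.001, 0.002, 0.348, 0.000
0.037, -0.008, 0.000, 0.001, 0.002, 0.468, 0.000
0.047, -0.008, 0.000, 0.001, 0.002, 0.588, 0.000
0.057, -0.008, 0.000, 0.001, 0.002, 0.708, 0.000
0.067, -0.007, 0.000, 0.002, 0.001, 0.828, 0.000
0.077, -0.005, 0.000, 0.002, 0.001, 0.948, 0.000
```

View pics/s4.png

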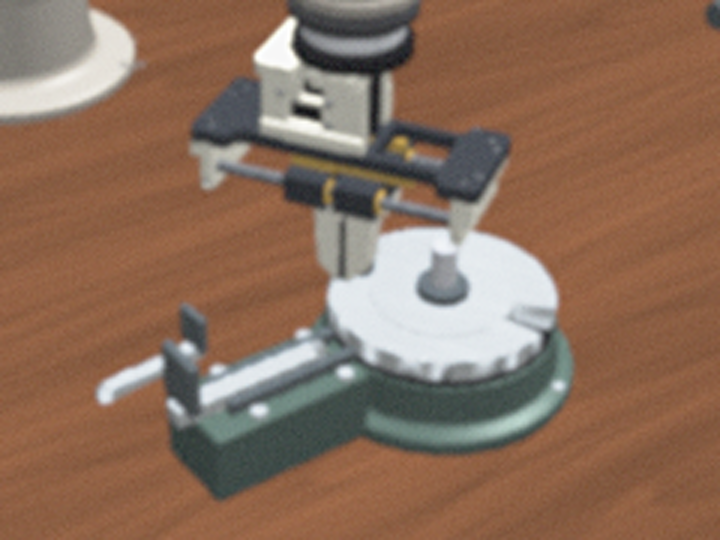

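The slot has turned (from (535,290) to (533,315) in the crop), so the lug is being pushed and the fingertips are at the right depth.

Call:
carry_out:
  moves: [0.008,-0.003,0,0,0,0.11,0,0.017,-0.005,0,0,0,0.23,0,0.027,-0.007,0,0,0,0.35,0,0.037,-0.008,0,0,0,0.47,0,0.047,-0.008,0,0,0,0.59,0,0.057,-0.008,0,0,0,0.71,0,0.067,-0.007,0,0,0,0.83,0,0.077,-0.005,0,0,0,0.95,0]

```text
time: 6.9
tool_pos: [487.6, 33.8, 55.3]
tcp_rot: [3.139, 0.001, 1.659]
contact_force: [2.1, -0.9, 0.4]
grip_width: 0.3
```

```bash
python3 - <<'E'
from h import *
o=get_obs();print(o['tool_pos'],o['contact_force'])
moves([pushpose(-174.8-3.6*i,19.5,55) for i in range(1,9)])
E
```

```text
[487.60999595  33.75408339  55.3190085 ] [ 2.14454088 -0.91725356  0.39507469]
0.009, -0.004, 0.001, 0.005, 0.002, 0.115, 0.000
0.019, -0.006, 0.001, 0.005, 0.002, 0.235, 0.000
0.029, -0.008, 0.001, 0.005, 0.002, 0.355, 0.000
0.038, -0.009, 0.001, 0.005, 0.002, 0.475, 0.000
0.048, -0.009, 0.001, 0.005, 0.001, 0.595, 0.000
0.058, -0.009, 0.001, 0.005, 0.001, 0.715, 0.000
0.068, -0.008, 0.001, 0.005, 0.001, 0.835, 0.000
0.078, -0.006, 0.001, 0.005, 0.001, 0.955, 0.000
```

Call:
carry_out:
  moves: [0.009,-0.004,0,0,0,0.115,0,0.019,-0.006,0,0,0,0.235,0,0.029,-0.008,0,0,0,0.355,0,0.038,-0.009,0,0,0,0.475,0,0.048,-0.009,0,0,0,0.595,0,0.058,-0.009,0,0,0,0.715,0,0.068,-0.008,0,0,0,0.835,0,0.078,-0.006,0,0,0,0.955,0]

```text
time: 7.7
tool_pos: [482.5, 64.5, 55.5]
tcp_rot: [3.138, 0.0, 1.158]
contact_force: [1.4, -1.3, 1.7]
grip_width: 0.5
```

```bash
python3 - <<'E'
from h import *
o=get_obs();print(o['tool_pos'],o['contact_force'])
s=capture('scene');cv2.imwrite('pics/s5.png',cv2.resize(s[150:330,200:440],None,fx=3,fy=3,interpolation=cv2.INTER_CUBIC)[:,:,::-1])
moves([pushpose(-203.6-3.6*i,19.5,55) for i in range(1,9)])
E
```

```text
[482.49517805  64.53893543  55.5463192 ] [ 1.39174055 -1.29798358  1.6624655 ]
0.008, -0.002, 0.001, 0.006, -0.001, 0.112, 0.000
0.018, -0.004, 0.001, 0.006, -0.001, 0.232, 0.000
0.028, -0.006, 0.001, 0.006, -0.001, 0.352, 0.000
0.037, -0.007, 0.001, 0.006, -0.001, 0.472, 0.000
0.047, -0.007, 0.001, 0.006, -0.002, 0.592, 0.000
0.057, -0.007, 0.001, 0.006, -0.002, 0.712, 0.000
0.067, -0.006, 0.001, 0.006, -0.002, 0.832, 0.000
0.077, -0.005, 0.001, 0.006, -0.002, 0.952, 0.000
```

View pics/s5.png

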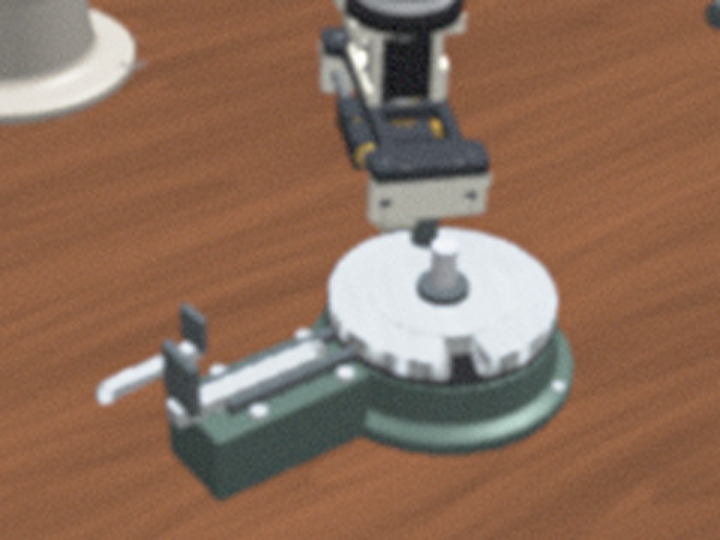

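Call:
carry_out:
  moves: [0.008,-0.002,0.001,0,0,0.11,0,0.018,-0.004,0.001,0,0,0.23,0,0.028,-0.006,0.001,0,0,0.35,0,0.037,-0.007,0.001,0,0,0.47,0,0.047,-0.007,0.001,0,0,0.59,0,0.057,-0.007,0.001,0,0,0.71,0,0.067,-0.006,0.001,0,0,0.83,0,0.077,-0.005,0.001,0,0,0.95,0]

```text
time: 8.55
tool_pos: [492.3, 94.0, 55.1]
tcp_rot: [3.139, -0.001, 0.658]
contact_force: [-0.6, -2.3, 0.6]
grip_width: 0.7
```

```bash
python3 - <<'E'
from h import *
o=get_obs();print(o['tool_pos'],o['contact_force'],o['joint_positions'])
moves([pushpose(-232.4-3*i,19.5,55) for i in range(1,9)])
E
```

```text
[492.32446814  94.03403044  55.10069462] [-0.62635499 -2.25074461  0.59654355] [ 0.03674957  0.48079779  1.7889213  -0.00201286  0.86992471  0.95129418]
0.010, -0.001, 0.000, 0.005, -0.001, 0.102, 0.000
0.018, -0.003, 0.000, 0.004, -0.002, 0.202, 0.000
0.026, -0.005, 0.000, 0.004, -0.002, 0.302, 0.000
0.034, -0.006, 0.000, 0.004, -0.002, 0.402, 0.000
0.042, -0.006, 0.000, 0.004, -0.002, 0.502, 0.000
0.050, -0.006, 0.000, 0.004, -0.002, 0.602, 0.000
0.059, -0.006, 0.000, 0.004, -0.002, 0.702, 0.000
0.067, -0.006, 0.000, 0.004, -0.002, 0.802, 0.000
```

Call:
carry_out:
  moves: [0.01,-0.001,0,0,0,0.1,0,0.018,-0.003,0,0,0,0.2,0,0.026,-0.005,0,0,0,0.3,0,0.034,-0.006,0,0,0,0.4,0,0.042,-0.006,0,0,0,0.5,0,0.05,-0.006,0,0,0,0.6,0,0.059,-0.006,0,0,0,0.7,0,0.067,-0.006,0,0,0,0.8,0]

```text
time: 9.35
tool_pos: [510.8, 112.5, 54.9]
tcp_rot: [3.14, 0.001, 0.239]
contact_force: [-2.2, 0.8, 0.7]
grip_width: 0.5
```

```bash
python3 - <<'E'
from h import *
o=get_obs();print(o['tool_pos'],o['contact_force'],o['joint_positions'])
s=capture('scene');cv2.imwrite('pics/s6.png',cv2.resize(s[210:300,280:400],None,fx=6,fy=6,interpolation=cv2.INTER_CUBIC)[:,:,::-1])
t=capture('top');cv2.imwrite('pics/t6.png',cv2.resize(t[165:285,240:400],None,fx=5,fy=5,interpolation=cv2.INTER_CUBIC)[:,:,::-1])
im=capture('wrist');cv2.imwrite('pics/w6.png',im[:,:,::-1])
E
```

```text
[510.77827451 112.54609032  54.90209289] [-2.18815783  0.78410358  0.66351842] [ 0.07119786  0.51396111  1.72625572 -0.00179644  0.90195079  1.40398947]
```

View pics/s6.png

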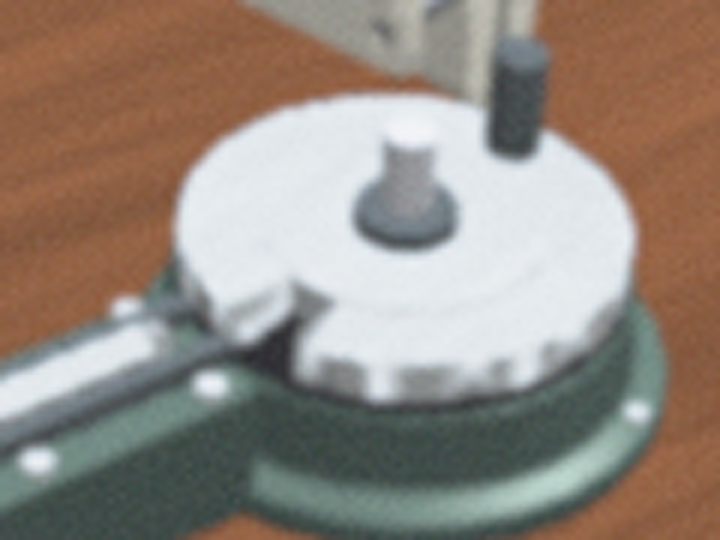

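View pics/t6.png

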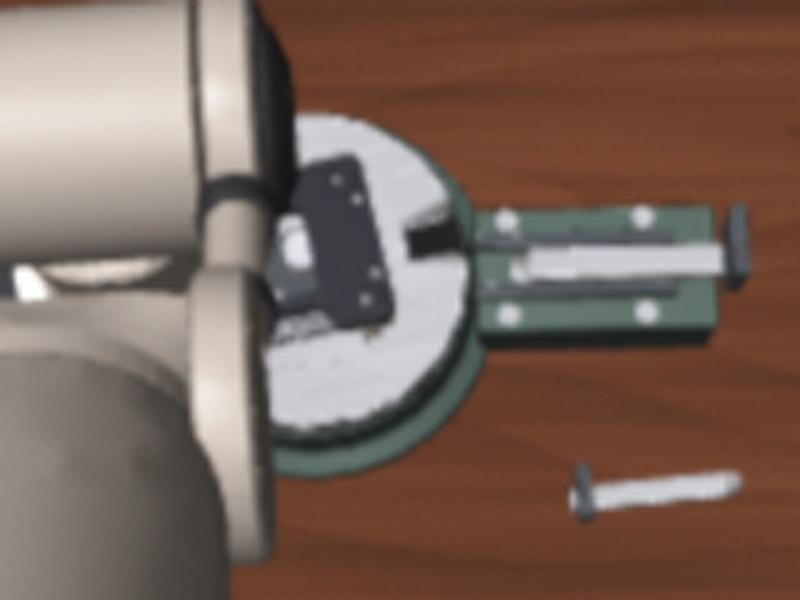

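View pics/w6.png

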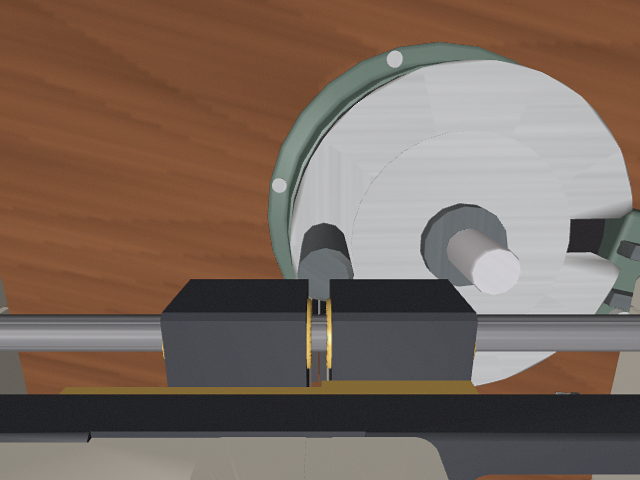

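```bash
python3 - <<'E'
from h import *
T=lambda u,v,z:ray('top',(240+(u+.5)/5-.5,165+(v+.5)/5-.5),z)[:2]
S=lambda u,v,z:ray('scene',(280+(u+.5)/6-.5,210+(v+.5)/6-.5),z)[:2]
W=lambda u,v,z:ray('wrist',(u,v),z)[:2]
def a(p): d=p-AX; return p.round(1),np.hypot(*d).round(1),np.degrees(np.arctan2(d[1],d[0])).round(1)
print('lug scene',a(S(522,52,104)),'spindle',a(S(411,135,102)))
print('lug wrist',a(W(327,264,104)),'spindle',a(W(496,271,102)))
print('slot top end',a(T(409,243,64)),'mouth edges',a(T(449,204,64)),a(T(463,245,64)))
print('slot wrist end corners',a(W(569,219,64)),a(W(568,252,64)), 'mouth', a(W(632,210,64)),a(W(618,265,64)))
print('slot scene end corners',a(S(290,280,64)),a(S(335,298,64)),'mouth',a(S(212,318,64)),a(S(300,355,64)))
E
```

```text
lug scene (array([532.8, 116. ]), np.float64(58.9), np.float64(102.1)) spindle (array([549.3,  57. ]), np.float64(4.3), np.float64(-18.9))
lug wrist (array([537.3, 116.1]), np.float64(58.3), np.float64(97.8)) spindle (array([548.2,  58.2]), np.float64(3.0), np.float64(-3.8))
slot top end (array([557.1,   9.2]), np.float64(50.6), np.float64(-76.4)) mouth edges (array([576.1,  -9.7]), np.float64(74.7), np.float64(-65.6)) (array([556.1, -16.2]), np.float64(75.4), np.float64(-81.7))
slot wrist end corners (array([569.1,  14.9]), np.float64(49.6), np.float64(-61.3)) (array([555. ,   9.3]), np.float64(50.1), np.float64(-78.8)) mouth (array([579.3, -10. ]), np.float64(76.4), np.float64(-63.5)) (array([554.6, -15. ]), np.float64(74.0), np.float64(-82.7))
slot scene end corners (array([551. ,   9.2]), np.float64(49.5), np.float64(-83.3)) (array([566.6,  15.8]), np.float64(47.7), np.float64(-63.3)) mouth (array([553.7, -23.2]), np.float64(82.0), np.float64(-84.0)) (array([584.3, -10.7]), np.float64(79.4), np.float64(-60.5))
```

```bash
python3 - <<'E'
from h import *
o=get_obs();print(o['tool_pos'],o['contact_force'])
moves([pushpose(-256.4-1.25*i,19.5,55) for i in range(1,9)])
E
```

```text
[511.52465999 112.41706941  54.95938937] [-0.61777055  0.5470414  -0.71582856]
0.005, 0.000, -0.000, 0.003, -0.002, 0.050, 0.000
0.008, -0.001, -0.000, 0.003, -0.002, 0.091, 0.000
0.011, -0.002, -0.000, 0.003, -0.002, 0.133, 0.000
0.015, -0.003, -0.000, 0.003, -0.002, 0.175, 0.000
0.018, -0.003, -0.000, 0.003, -0.002, 0.216, 0.000
0.021, -0.004, -0.000, 0.003, -0.002, 0.258, 0.000
0.025, -0.005, -0.000, 0.003, -0.002, 0.300, 0.000
0.028, -0.005, -0.000, 0.003, -0.002, 0.341, 0.000
```

Call:
carry_out:
  moves: [0.005,0,0,0,0,0.05,0,0.008,-0.001,0,0,0,0.09,0,0.011,-0.002,0,0,0,0.13,0,0.015,-0.003,0,0,0,0.17,0,0.018,-0.003,0,0,0,0.21,0,0.021,-0.004,0,0,0,0.25,0,0.025,-0.005,0,0,0,0.3,0,0.028,-0.005,0,0,0,0.34,0]

```text
time: 10.3
tool_pos: [522.1, 117.1, 54.9]
tcp_rot: [3.14, -0.001, 0.062]
contact_force: [-1.5, 1.6, 0.0]
grip_width: 0.3
```

```bash
python3 - <<'E'
from h import *
o=get_obs();print(o['tool_pos'],o['contact_force'],o['joint_positions'])
s=capture('scene');cv2.imwrite('pics/s7.png',cv2.resize(s[210:300,270:390],None,fx=6,fy=6,interpolation=cv2.INTER_CUBIC)[:,:,::-1])
t=capture('top');cv2.imwrite('pics/t7.png',cv2.resize(t[180:260,300:400],None,fx=7.5,fy=7.5,interpolation=cv2.INTER_CUBIC)[:,:,::-1])
E
```

```text
[522.0797642  117.12495909  54.93662414] [-1.47393327  1.6129482   0.03966281] [ 0.07834558  0.53069793  1.69379239 -0.00185355  0.91599146  1.58868226]
```

View pics/s7.png

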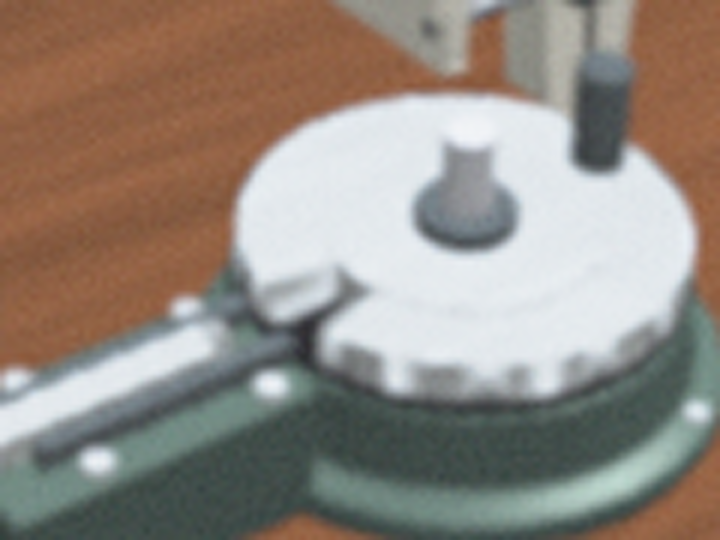

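View pics/t7.png

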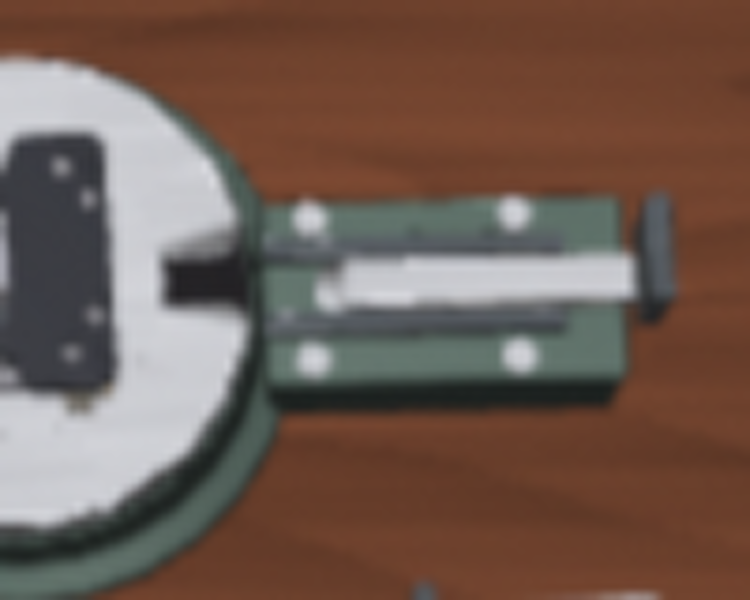

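```bash
python3 - <<'E'
from h import *
T=lambda u,v,z:ray('top',(300+(u+.5)/7.5-.5,180+(v+.5)/7.5-.5),z)[:2].round(1)
S=lambda u,v,z:ray('scene',(270+(u+.5)/6-.5,210+(v+.5)/6-.5),z)[:2].round(1)
print('top: slot end',T(165,247,64),T(168,305,64),'mouth lips',T(237,208,64),T(252,318,64))
print('bar',T(345,258,63),T(345,304,63),T(633,252,63),T(633,300,63))
print('scene: lug',S(609,68,104),'spindle',S(470,132,102),'slot end',S(338,266,64),S(368,290,64),'mouth',S(258,298,64),S(320,345,64),'bar nose',S(205,330,63),S(222,350,63))
E
```

```text
top: slot end [558.8   8.8] [540.1   7.9] mouth lips [571.4 -13.8] [535.9 -18.4]
bar [555.4 -47.7] [540.6 -47.6] [ 557.3 -138.1] [ 541.8 -137.7]
scene: lug [545.3 117.5] spindle [547.7  57.8] slot end [542.8  10.3] [558.5  11. ] mouth [542.7 -21.1] [573.3 -18.3] bar nose [546.2 -43.7] [557.6 -44.8]
```

```bash
python3 - <<'E'
from h import *
o=get_obs();print(o['tool_pos'],o['contact_force'])
moves([pushpose(-266.4-2.6*i/3,19.5,55) for i in range(1,4)])
E
```

```text
[522.28947569 117.10357558  54.99613621] [-0.41115612  0.84264198 -0.44965403]
0.001, -0.001, -0.000, 0.003, -0.003, 0.029, 0.000
0.004, -0.001, -0.000, 0.003, -0.003, 0.058, 0.000
0.006, -0.002, -0.000, 0.003, -0.003, 0.086, 0.000
```

Call:
carry_out:
  moves: [0.002,-0.001,0,0,0,0.03,0,0.004,-0.001,0,0,0,0.06,0,0.0065,-0.002,0,0,0,0.086,0,0.0065,-0.002,0,0,0,0.086,0,0.0065,-0.002,0,0,0,0.086,0,-0.01,-0.002,0,0,0,0.086,0,-0.03,-0.002,-0.02,0,0,0.086,0,-0.03,-0.002,-0.1,0,0,0.086,0]

```text
time: 11.2
tool_pos: [506.6, 116.9, 93.2]
tcp_rot: [3.14, 0.006, 0.018]
contact_force: [0.5, 0.6, 1.0]
grip_width: 0.0
```

```bash
python3 - <<'E'
from h import *
moves([(500,118,160,1),(500,118,160,30)])
E
```

```text
-0.017, -0.003, -0.167, 0.004, 0.011, 0.001, 0.000
-0.017, -0.003, -0.167, 0.001, 0.012, -0.966, 0.000
```

Call:
carry_out:
  moves: [-0.017,0,-0.1,0,0.01,0,0,-0.017,0,-0.19,0,0.01,-0.28,0,0,0.1,-0.19,0,0.01,-0.56,0,0.03,0.2,-0.19,0,0.01,-0.84,0,0.06,0.3,-0.19,0,0.01,-0.97,0,0.08,0.4,-0.19,0,0.01,-0.97,0,0.1,0.5,-0.19,0,0.01,-0.97,0,0.1,0.6,-0.19,0,0.01,-0.97,0]

```text
time: 12.0
tool_pos: [551.6, -123.9, 170.2]
tcp_rot: [3.14, -0.0, 0.526]
contact_force: [0.1, 0.0, 0.5]
grip_width: 0.5
```

```bash
python3 - <<'E'
from h import *
o=get_obs();print(o['tool_pos'],o['tcp_rot'])
moves([(548,-172,165,60)])
E
```

```text
[ 551.61160081 -123.8689552   170.19688973] [ 3.14000204e+00 -2.61647458e-04  5.25872864e-01]
-0.068, 0.100, 0.013, 0.003, 0.000, -0.996, 0.000
```

Call:
carry_out:
  moves: [-0.03,0.05,0.01,0,0,-0.28,0,-0.068,0.1,0.01,0,0,-0.56,0,-0.068,0.1,0.01,0,0,-0.84,0,-0.068,0.1,0.01,0,0,-0.99,0,-0.068,0.1,0.01,0,0,-0.99,0,-0.068,0.1,0.01,0,0,-0.99,0,-0.068,0.1,0.01,0,0,-0.99,0,-0.068,0.1,0.01,0,0,-0.99,0]

```text
time: 12.8
tool_pos: [548.1, -171.8, 166.4]
tcp_rot: [3.14, 0.001, 1.044]
contact_force: [0.1, -0.0, 0.6]
grip_width: 0.2
```

```bash
python3 - <<'E'
from h import *
o=get_obs();print(o['tool_pos'],o['tcp_rot'])
moves([(548,-175,120,91)])
E
```

```text
[ 548.14548359 -171.83660692  166.41684271] [3.13995200e+00 5.54190688e-04 1.04369162e+00]
-0.007, 0.003, 0.116, 0.003, 0.002, -1.040, 0.000
```

Call:
carry_out:
  moves: [-0.007,0.003,0,0,0,-0.28,0,-0.007,0.003,0,0,0,-0.56,0,-0.007,0.003,0,0,0,-0.84,0,-0.007,0.003,0,0,0,-1,0,-0.007,0.003,0,0,0,-1,0,-0.007,0.003,0,0,0,-1,0,-0.007,0.003,0,0,0,-1,0,-0.007,0.003,0,0,0,-1,0]

```text
time: 13.6
tool_pos: [547.7, -174.9, 166.4]
tcp_rot: [3.14, 0.001, 1.566]
contact_force: [0.0, 0.3, 0.1]
grip_width: 0.8
```

```bash
python3 - <<'E'
from h import *
o=get_obs();print(o['tool_pos'],o['tcp_rot'])
c=get_calibration('wrist');im=capture('wrist');cv2.imwrite('pics/w8.png',im[:,:,::-1])
t=capture('top');cv2.imwrite('pics/t8.png',cv2.resize(t[175:275,250:405],None,fx=5,fy=5,interpolation=cv2.INTER_CUBIC)[:,:,::-1])
s=capture('scene');cv2.imwrite('pics/s8.png',cv2.resize(s[210:300,270:390],None,fx=6,fy=6,interpolation=cv2.INTER_CUBIC)[:,:,::-1])
print(proj('wrist',[*AX,102],c))
E
```

```text
[ 547.74833046 -174.87698988  166.40825329] [3.14049768e+00 1.32764025e-03 1.56608788e+00]
[ 311.19272692 -222.81582597]
```

View pics/w8.png

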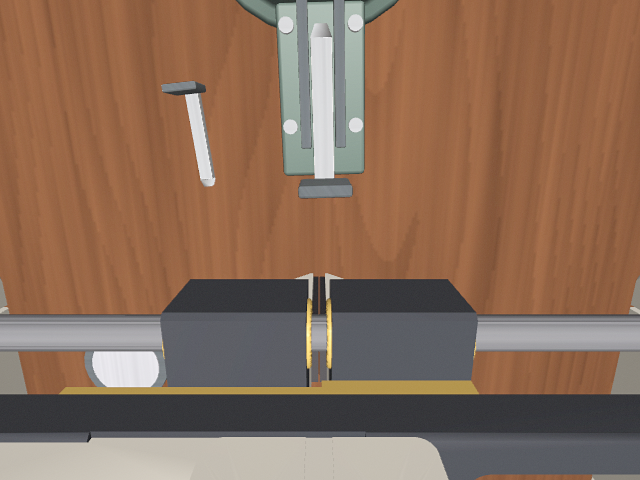

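View pics/t8.png

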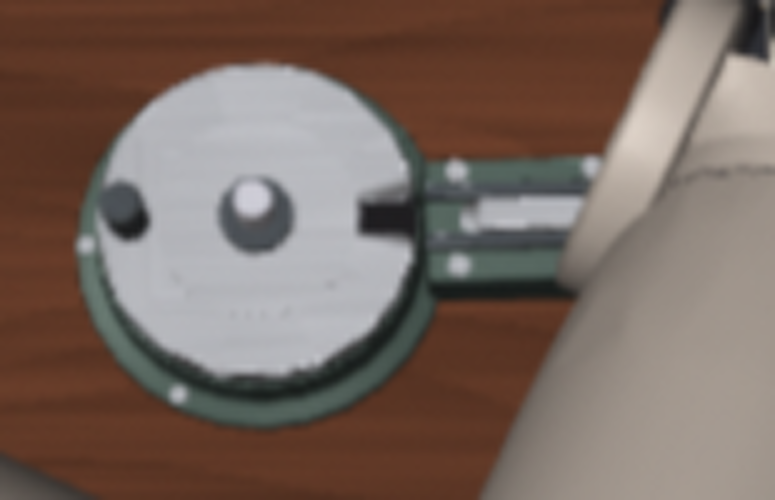

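View pics/s8.png

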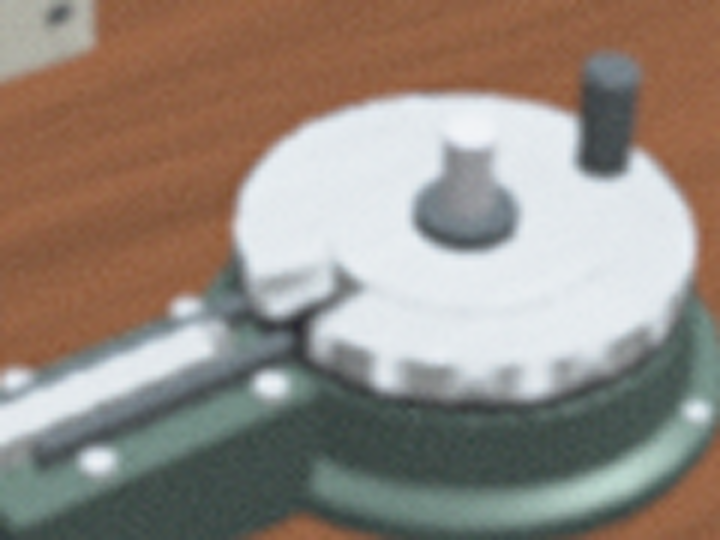

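```bash
python3 - <<'E'
from h import *
T=lambda u,v,z:ray('top',(250+(u+.5)/5-.5,175+(v+.5)/5-.5),z)[:2].round(1)
S=lambda u,v,z:ray('scene',(270+(u+.5)/6-.5,210+(v+.5)/6-.5),z)[:2].round(1)
print('top lug',T(121,203,104),'spindle',T(251,199,102),'slot end',T(360,196,64),T(360,234,64),'bar nose',T(480,199,63),T(480,228,63))
print('scene: lug',S(613,70,104),'spindle',S(470,132,102),'slot end',S(330,262,64),S(362,288,64),'mouth',S(250,294,64),S(310,342,64))
c=get_calibration('wrist')
W=lambda u,v,z:ray('wrist',(u,v),z,c)[:2].round(1)
print('wrist plate top rear',W(299,187,101),W(352,185,101),'lower rear edge top?',W(300,197,101),W(351,196,101),'bar nose',W(321,28,60),'bar edges',W(313,38,63),W(331,38,63),W(315,178,63),W(334,178,63))
E
```

```text
top lug [542.3 116.6] spindle [544.6  57.8] slot end [555.6   8.7] [537.3   8.7] bar nose [554.4 -47.8] [540.3 -47.6]
scene: lug [546.9 117.8] spindle [547.7  57.8] slot end [539.6   9.4] [556.6  10. ] mouth [539.6 -22. ] [570.4 -20.1]
wrist plate top rear [ 535.8 -138.9] [ 568.3 -137.8] lower rear edge top? [ 536.3 -145.1] [ 567.8 -144.6] bar nose [549.7 -41.4] bar edges [544.5 -47.9] [556.2 -48. ] [ 545.2 -138.1] [ 558.7 -138.1]
```

Call:
carry_out:
  moves: [0,0.003,0.08,0,0,-0.04,0,0,0.003,0.16,0,0,-0.04,0,0,0.003,0.22,0,0,-0.04,0,0,0.003,0.25,0,0,-0.04,0,0,0.003,0.27,0,0,-0.04,0,0,0.003,0.27,0,0,-0.04,0,0,0.003,0.27,0,0,-0.04,0,0,0.003,0.27,0,0,-0.04,0]

```text
time: 14.55
tool_pos: [549.9, -175.4, 59.7]
tcp_rot: [3.138, 0.002, 1.588]
contact_force: [0.2, 0.0, 0.6]
grip_width: 0.5
```

```bash
python3 - <<'E'
from h import *
o=get_obs();print(o['tool_pos'],o['tcp_rot'],o['contact_force'])
s=capture('scene');cv2.imwrite('pics/s9.png',cv2.resize(s[180:330,200:400],None,fx=4,fy=4,interpolation=cv2.INTER_CUBIC)[:,:,::-1])
moves([(548.9,-158,58,91),(547.6,-108,58,91),(547.6,-104,58,91)])
E
```

```text
[ 549.86023467 -175.36576048   59.65646169] [3.13839954e+00 2.33365317e-03 1.58764685e+00] [0.1507117  0.04448503 0.55476958]
0.043, -0.001, 0.004, 0.006, 0.004, -0.001, 0.000
0.168, -0.003, 0.004, 0.006, 0.004, -0.001, 0.000
0.178, -0.002, 0.003, 0.006, 0.004, -0.001, 0.000
```

View pics/s9.png

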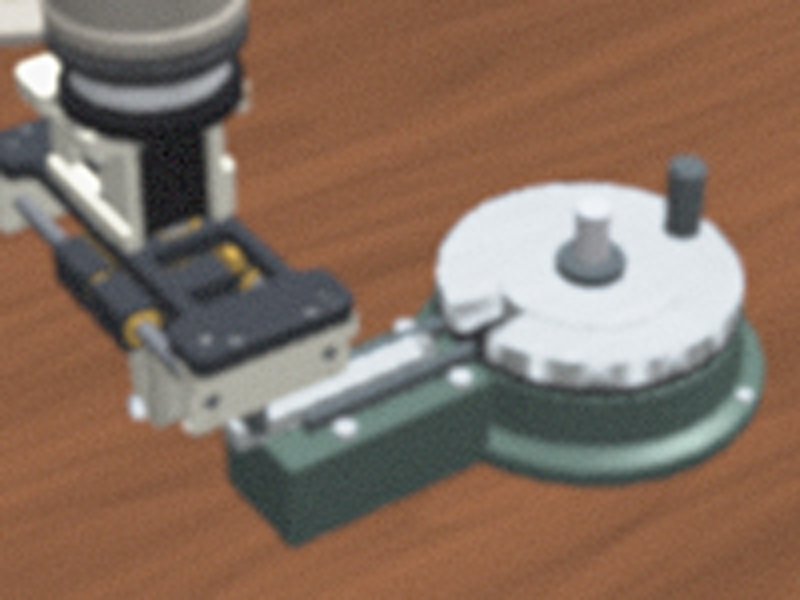

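Call:
carry_out:
  moves: [0.04,-0.001,0.003,0,0,0,0,0.055,-0.001,0.003,0,0,0,0,0.07,-0.001,0.003,0,0,0,0,0.085,-0.002,0.003,0,0,0,0,0.1,-0.002,0.003,0,0,0,0,0.115,-0.002,0.003,0,0,0,0,0.13,-0.002,0.003,0,0,0,0,0.143,-0.002,0.003,0,0,0,0]

```text
time: 15.4
tool_pos: [548.0, -117.7, 58.2]
tcp_rot: [3.139, 0.002, 1.588]
contact_force: [-0.1, -4.0, 2.1]
grip_width: 0.6
```

```bash
python3 - <<'E'
from h import *
o=get_obs();print(o['tool_pos'],o['tcp_rot'],o['contact_force'])
s=capture('scene');cv2.imwrite('pics/s10.png',cv2.resize(s[180:330,200:400],None,fx=4,fy=4,interpolation=cv2.INTER_CUBIC)[:,:,::-1])
t=capture('top');cv2.imwrite('pics/t10.png',cv2.resize(t[180:260,300:400],None,fx=7.5,fy=7.5,interpolation=cv2.INTER_CUBIC)[:,:,::-1])
moves([(547.6,-108,58,91),(547.6,-104,58,91)])
E
```

```text
[ 547.96238161 -117.69578613   58.20834781] [3.13864171e+00 2.25748403e-03 1.58760582e+00] [-0.14315809 -3.97982096  2.06810221]
0.023, 0.000, -0.000, 0.004, 0.002, -0.000, 0.000
0.033, 0.000, -0.000, 0.004, 0.002, -0.000, 0.000
```

View pics/s10.png

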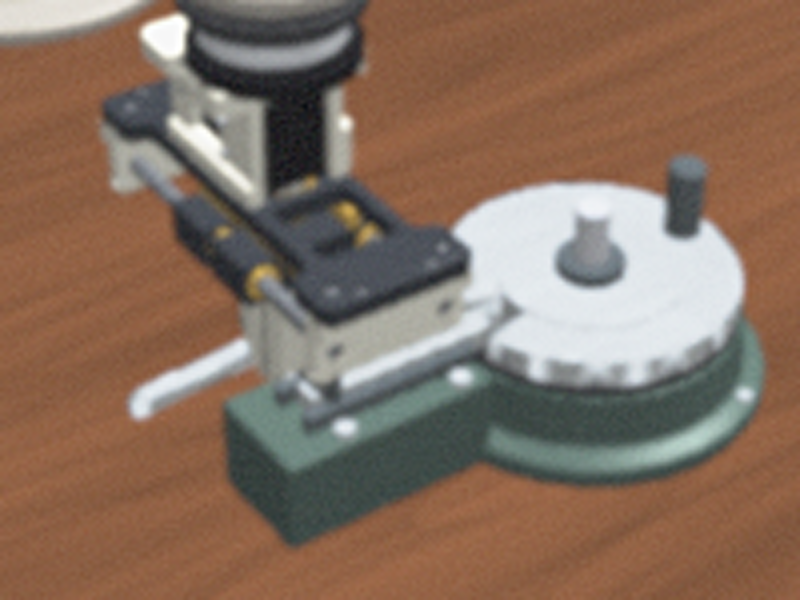

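View pics/t10.png

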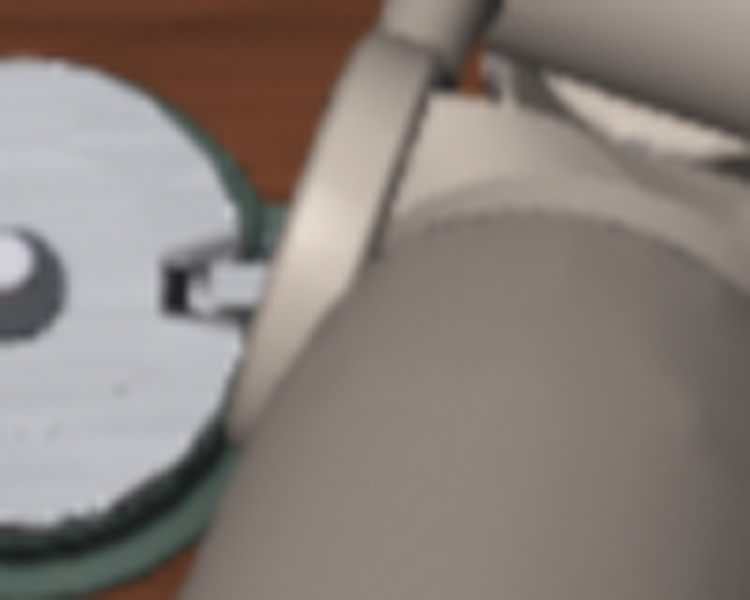

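Call:
carry_out:
  moves: [0.003,0,0,0,0,0,0,0.006,0,0,0,0,0,0,0.009,0,0,0,0,0,0,0.012,0,0,0,0,0,0,0.015,0,0,0,0,0,0,0.018,0,0,0,0,0,0,0.02,0,0,0,0,0,0,0.022,0,0,0,0,0,0]

```text
time: 16.3
tool_pos: [547.5, -108.6, 57.9]
tcp_rot: [3.139, 0.002, 1.588]
contact_force: [-0.9, -5.2, 0.6]
grip_width: -0.0
```

```bash
python3 - <<'E'
from h import *
o=get_obs();print(o['tool_pos'],o['contact_force'])
t=capture('top');cv2.imwrite('pics/t11.png',cv2.resize(t[180:260,300:400],None,fx=7.5,fy=7.5,interpolation=cv2.INTER_CUBIC)[:,:,::-1])
E
```

```text
[ 547.49381385 -108.56863515   57.91554698] [-0.93165801 -5.1991759   0.5909659 ]
```

View pics/t11.png

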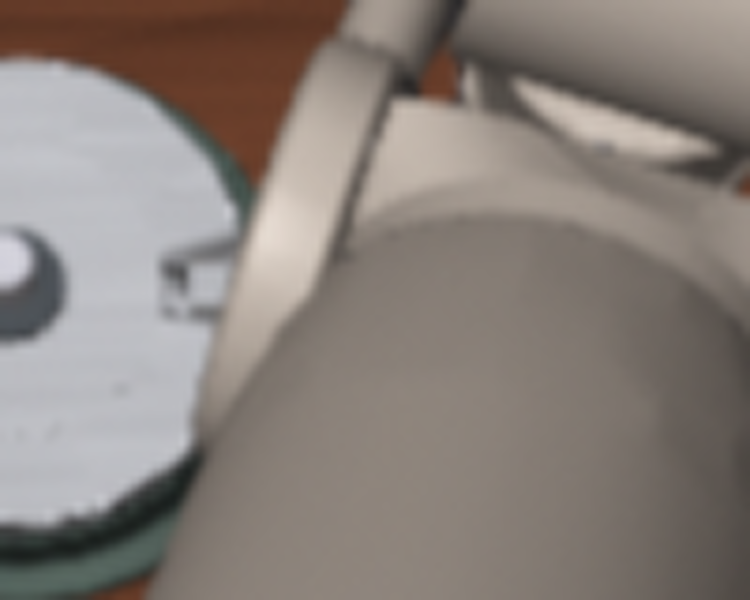

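Call:
carry_out:
  moves: [0.001,0,0,0,0,0,0,0.002,0,0,0,0,0,0,0.003,0,0,0,0,0,0,0.004,0,0,0,0,0,0,0.005,0,0,0,0,0,0,0.006,0,0,0,0,0,0,0.007,0,0,0,0,0,0,0.007,0,0,0,0,0,0]

```text
time: 17.15
tool_pos: [548.2, -108.4, 58.7]
tcp_rot: [3.137, 0.006, 1.589]
contact_force: [-2.1, -12.7, 2.9]
grip_width: 0.5
```

Call:
carry_out:
  moves: [-0.02,0,0,0,0,0,0,-0.06,0,0,0,0,0,0,-0.12,0,0,0,0,0,0,-0.14,0,-0.05,0,0,0,0,-0.14,0,-0.15,0,0,0,0,-0.14,0,-0.25,0,0,0,0,-0.14,0,-0.3,0,0,0,0,-0.14,0,-0.3,0,0,0,0]

```text
time: 17.95
tool_pos: [550.2, -164.7, 182.3]
tcp_rot: [3.132, 0.008, 1.588]
contact_force: [0.2, 0.1, -0.0]
grip_width: 0.6
```

```bash
python3 - <<'E'
from h import *
o=get_obs();print(o['tool_pos'],o['contact_force'])
moves([(450,-230,180,91)])
E
```

```text
[ 550.23456443 -164.66232613  182.29043411] [ 0.17029124  0.07341155 -0.03888469]
-0.159, -0.253, 0.005, 0.019, 0.016, 0.000, 0.000
```

Call:
carry_out:
  moves: [-0.06,-0.08,0,0,0,0,0,-0.12,-0.16,0,0,0,0,0,-0.18,-0.24,0,0,0,0,0,-0.25,-0.25,0,0,0,0,0,-0.3,-0.25,0,0,0,0,0,-0.35,-0.25,0,0,0,0,0,-0.35,-0.25,0,0,0,0,0,-0.35,-0.25,0,0,0,0,0]

```text
time: 18.75
tool_pos: [452.8, -306.0, 181.3]
tcp_rot: [3.133, 0.006, 1.588]
contact_force: [-0.5, 0.3, -0.3]
grip_width: 0.5
```

```bash
python3 - <<'E'
from h import *
o=get_obs();print(o['tool_pos'],o['contact_force'])
t=capture('top');cv2.imwrite('pics/t12f.png',t[:,:,::-1]);cv2.imwrite('pics/t12.png',cv2.resize(t[180:260,270:370],None,fx=7.5,fy=7.5,interpolation=cv2.INTER_CUBIC)[:,:,::-1])
s=capture('scene');cv2.imwrite('pics/s12f.png',s[:,:,::-1]);cv2.imwrite('pics/s12.png',cv2.resize(s[220:320,250:380],None,fx=6,fy=6,interpolation=cv2.INTER_CUBIC)[:,:,::-1])
E
```

```text
[ 452.7718532  -306.04736297  181.28784733] [-0.45456917  0.29972212 -0.34528866]
```

View pics/t12.png

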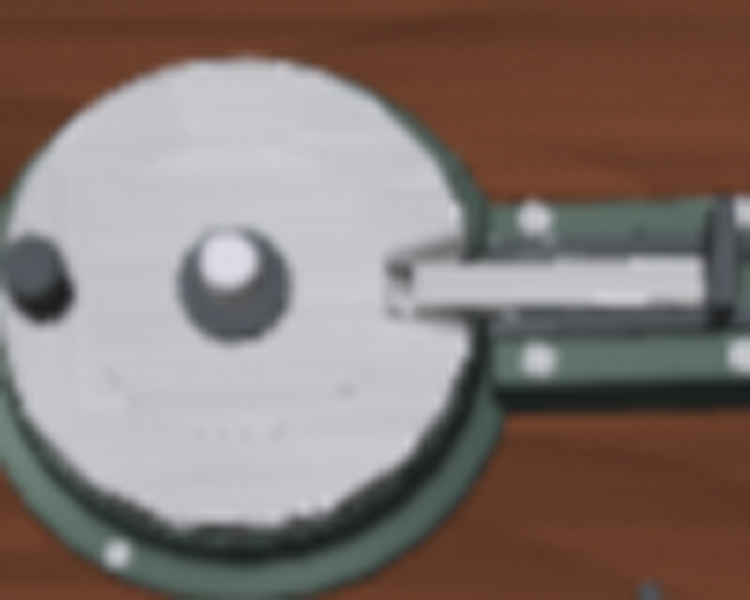

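View pics/s12.png

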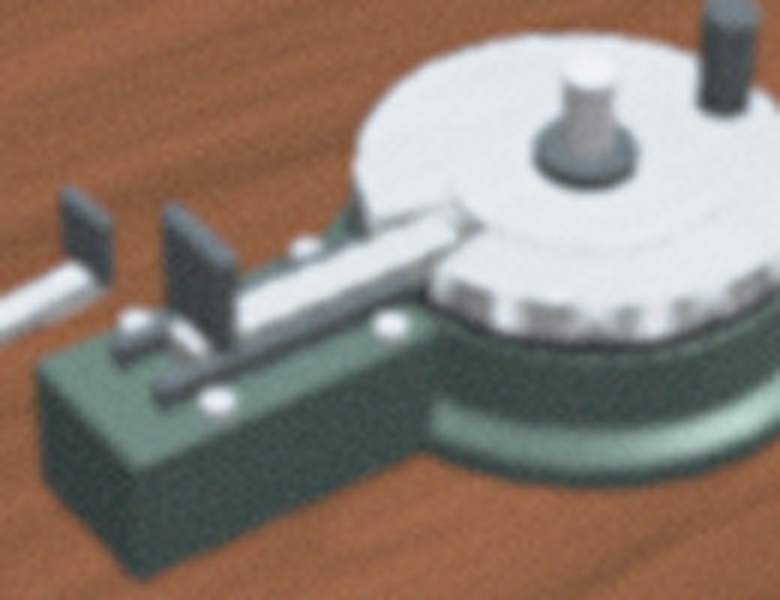

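View pics/t12f.png

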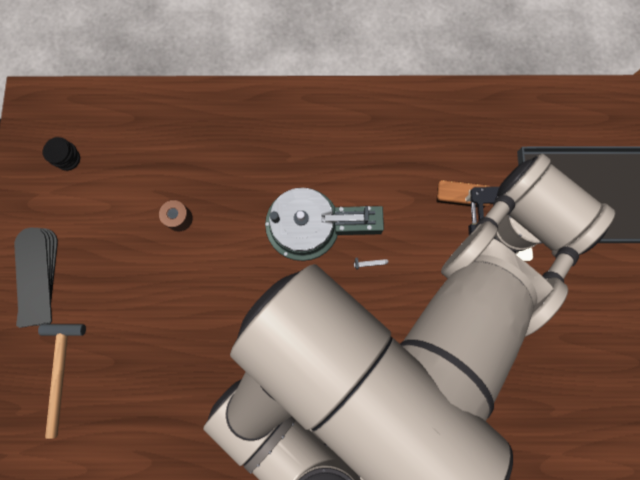

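```bash
python3 - <<'E'
from h import *
T=lambda u,v,z:ray('top',(270+(u+.5)/7.5-.5,180+(v+.5)/7.5-.5),z)[:2].round(1)
S=lambda u,v,z:ray('scene',(250+(u+.5)/6-.5,220+(v+.5)/6-.5),z)[:2].round(1)
print('axis',T(228,259,102),'taper start',T(413,283,63),'nose tip',T(391,287,60),'slot end',T(387,256,64),T(387,316,64),'plate top rear',T(735,257,101),'lug',T(32,262,104),'lips',T(465,205,64),T(472,335,64))
print('scene plate top',S(170,205,101),S(228,248,101),'axis',S(590,70,102),'lug',S(732,10,104),'bar rear end?',S(190,345,63))
E
```

```text
axis [545.3  57.4] taper start [547.4   1.6] nose tip [546.9   8.5] slot end [555.9   9.8] [536.5   9.7] plate top rear [546. -96.] lug [543.9 116.5] lips [572.4 -14.8] [530.4 -16.8]
scene plate top [533.8 -92.6] [561.6 -89.1] axis [546.8  58.5] lug [546.7 117.6] bar rear end? [554.7 -99. ]
```

View pics/s12f.png

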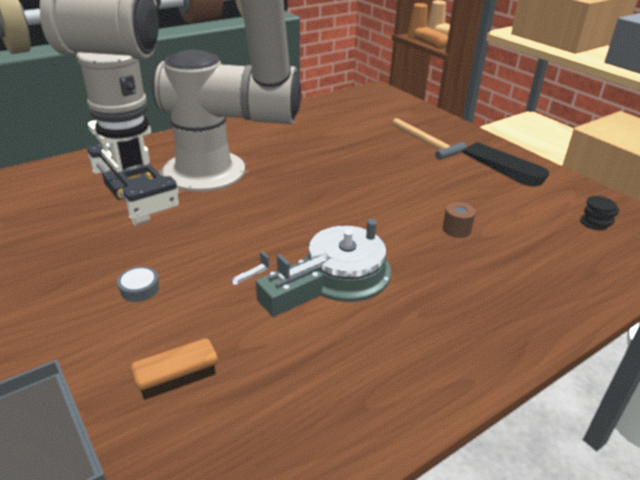

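The picture shows the bar in the slot. The tin (138,283), brush (175,364) and drum (459,219) are where they started, and the arm is well clear of everything. I'm handing in.

```bash
python3 -c "
from plant import *
print(close_job())"
```

```text
the job is handed in; nothing more can be done
None
```

The spindle is locked: I pushed the lug about 144° clockwise until the slot faced the bar, then pushed the bar's thumb plate until it stopped in the slot. I handed the job in at about 19 s.

**Last checks:**
- **Bar:** the nose measured about 48–49 mm from the spindle axis and about 1 mm off the guide line. The push force rose from 5 N to 13 N with no further movement, so it is against the slot's end.
- **Disc:** the lug read 91.4° in the top view, against a target of 91.1°. The scene view read it within about 1° of the target.
- **Other things:** the drum, tin and brush look unmoved in the scene picture, and the arm was clear with contact force near zero.

**What disagreed:**
- **Fingertip height:** the tips sit about 14 mm above the reported TCP height, not 17 mm below it. My first lug push passed over the lug without moving it. I saw this in the pictures, lowered the tool by about 32 mm and repeated the push.
- **Position estimates:** estimates of the axis position from the three cameras differed by up to 4 mm, so I checked the slot against the bar within a single view.

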